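# Light a culture dish for viewing and hold the lamp lever half-way

## Task

Slide the large closed Petri dish along the bench, without lifting it, onto the black viewing mat until it sits home against both light bars of the V. Then press the sprung lamp lever half-way down (pressing it to the bottom would fire the flash, so never do that) and finish while still holding it half-way. Leave the small dish and the two standing tubes where they are.

Things in the scene. Friction and masses are not known exactly. Their poses are not given: they have to be found in the camera images.
- dish: The large closed Petri dish with amber set medium: a round disc 90 mm in diameter and 18 mm high, 40 to 90 g, loose on the bench, too wide for most grippers. Origin at the centre of its underside, z up.
- nest (a point): Bench-level point where the large dish's centre lies when it touches both light bars. The bars form a right-angled V, fixed on a flat black mat (250 x 210 mm, no step), open along this point's -x axis (towards the robot, up to 0.35 rad off); +x points to the V's corner, 64 mm on. Bars 24 mm high, 16 thick, inner faces from 18 to 98 mm from the corner. Left or right side, opposite the lever.
- lamp_lever (a joint): Angle of the sprung lamp lever (rad): 0 = up at rest, 0.18 = half-way, 0.36 = bottom stop; it springs back when let go. Pushing down at the pad takes about 3 N to start, 7 N at half-way, 12 N at the bottom. A level steel bar hinged 110 mm beyond the pad centre, over a grey box 190 x 75 x 28 mm fixed to the bench, left or right.
- lamp_pad (a point): Centre of the top of the lever's black rubber press pad (46 x 48 mm, at the lever's end nearest the robot). 90 mm above the bench at rest; moves down with the lever, 20 mm at half-way, 39 mm at the bottom. At rest z is up and x runs level along the lever from pad to hinge (away from the robot, up to 0.4 rad off).
- small_dish: Small closed Petri dish, 58 mm in diameter, 14 mm high, loose; not to be used. Origin at the centre of its underside.
- tube_a: Capped sample tube standing loose, 33 mm in diameter at the cap, 115 mm high; leave it standing. Origin at the centre of its underside.
- tube_b: A second, equal capped sample tube standing loose; leave it standing. Origin at the centre of its underside.
Not all that is in view belongs to the job. Leave any blue or yellow look-alike of the dish alone.

How it is judged:
By the outcome, as a careful person would: the job done as asked, in the order asked, and still so for the second after the job is handed in, while the arm keeps its last pose, push and grip.
It also fails if it takes over 61 s, if anything falls off the work surface, if the arm or the gripper's body presses on something with over 40 N, if the wrist force passes 120 N, or if a joint passes its speed limit or range.

## Robot

A 6-joint arm with a two-finger parallel gripper is mounted at the origin on the work surface. World frame = base frame: x ahead of the robot, y to its left, z up, the work surface at z = 0. Lengths are in m, angles in degrees, forces in N, time in s.
With the tool pointing down it reaches from about 0.3 to 0.775 m from the base axis. Payload 14.6 kg.
Tool frame: the origin (TCP) lies on the centre line of the jaws, within the pads' length; the fingertips stand robot.tip_reach ahead of it and the grasp point (between the pads) lies 11 mm behind it (robot.tip_reach is the distance from the TCP to the fingertips, in m); x points along the fingers, z is the direction in which the jaws open and shut, and the axes are right-handed (so a half turn about x gives the same grasp; the last joint's range is limited). The gripper opens to 94 mm and grips with 3 to 60 N. Pads are 16 mm wide; open, the fingers measure 119 mm over their backs; the gripper's body (75 mm by 177 mm) begins 78 mm behind the grasp point.
Start: joints at [-77.957, 17.183, 87.147, -0, 75.671, -3.816], TCP at [0.15, -0.529, 0.213] pointing down, gripper open.
Joint ranges: [-173.82, 173.82], [-45.26, 126.66], [13.44, 144.39], [-59.66, 239.66], [0, 175.72], [-146.38, 146.38]. Speed limits (degrees/s): [127.2, 127.2, 147.25, 180, 180, 180].

## Interface

Orientations are given as a 3x3 rotation matrix whose columns are the frame's x, y, z axes.
In Python, from cell import robot gives the robot as it stands. The module is installed in compiled form; this text tells all that it offers.
- The arm moves only by the tool jog_arm, never from a script. Its argument "commands" is a list of rows, each a list of 3 entries, a list of its own where there are three numbers: the shift along the tool's x, y, z as a fraction of full scale, then the turn, a rotation vector about the tool's x, y, z as a fraction of full scale, then the opening, from 0 (shut) to 1 (fully open). A call has 1 to 20 rows; each row shifts and turns the commanded pose from where the row before left it, along the tool's axes as they then stand; what a row does not reach is not made up. Full scale, the value 1, is 0.04 m for a shift and 0.12 rad for a turn. A row lasts 1/10 s, in which the tool goes at most 50 mm and 8.59 degrees, less where a joint would pass 70% of its speed; a pose out of reach is approached as far as the arm can. A call with a number of a shift or a turn outside -1 to 1 is refused whole. A call with a gripper value outside its range is refused whole. The fingers move at their own pace and stop on an object; "force" is the grip in N (left out, the last holds). Time passes only in rows, so rows that do not move let the fingers close. It gives the time, the measured TCP pose, the force and the opening at its end, in the units of the state.
- robot.observe(): the state, without advancing time (a new reading comes with each control period).
- robot.grab_frame(name): name is "scene" or "top" or "wrist"; returns the picture (400x640x3 uint8, red, green, blue); there is no depth.
- robot.get_calibration(name): a dict with "mtx" (3x3 intrinsics, pixels), "position" and "rotation" of the camera in the world. Camera axes: x right, y up, looking along -z (the intrinsics and any distortion apply to the point x, -y, -z); pixel columns grow to the right and rows downward; lengths in m; the calibration is good to about 2 mm. A picture is of the moment at which its call begins: read the wrist's pose just before it. get_calibration takes no time and is no camera call; for the wrist camera it gives the pose at the moment of the call.
- robot.close_job(): hands the job in, once; it reports no verdict.
The state is a dict: "time_s": time; "joint_pos": joint angles; "qd": joint speeds; "joint_efforts": joint torques, N m; "eef_pos": TCP position; "tcp_rot": TCP orientation; "ft_force": force on the tool from outside, world axes, zero at the start; "ft_torque": the same for the moment, N m; "finger_gap": opening from 0.0 (shut) to 1.0 (fully open).
Only numpy, scipy, OpenCV 4.12 (cv2) and the standard library are available. Lean on these libraries where they do the work, as an engineer would, in place of code of your own. Each camera call takes 0.05 s, during which the arm holds its last target. There are 200 camera calls.

## Working session

There is one attempt and no reset: what is moved stays moved. The work goes in short steps, Python scripts to look and compute and a tool call to move; the robot and the scene stay as the last step left them, time stands still between calls to the robot, and variables do not carry over. Pictures are saved under pics/ and viewed, about 8 in all and at most 12, crops included, and the job is handed in when it is done.

Besides the shell and the picture viewer there is one more tool, called after "Emit:" as name([rows], argument=value, ...), one row to a line, values as JSON. jog_arm: Moves the arm, as the interface text tells. Shift numbers are shares of 0.04 m and turn numbers shares of 0.12 rad, none past 1 either way. Its arguments: {"type":"object","properties":{"commands":{"type":"array"},"force":{"type":"number"}},"required":["commands"]}

```bash
mkdir -p pics
cat > h.py <<'E'
import numpy as np, cv2
from cell import robot
def grab(cam,name):
    c=robot.get_calibration(cam); im=robot.grab_frame(cam)
    cv2.imwrite(f'pics/{name}.png',im[:,:,::-1]); return im,c
def p2w(c,uv,z=0.):
    K=np.array(c['mtx']);R=np.array(c['rotation']);p=np.array(c['position'])
    d=np.linalg.inv(K)@np.array([uv[0],uv[1],1.]); d=R@(d*[1,-1,-1])
    return p+d*(z-p[2])/d[2]
def w2p(c,X):
    K=np.array(c['mtx']);R=np.array(c['rotation']);p=np.array(c['position'])
    q=(R.T@(np.array(X)-p))*[1,-1,-1]; q=K@q; return q[:2]/q[2]
E
python3 - <<'E'
from h import *
print(robot.tip_reach,robot.observe())
for n in('top','scene'):
    im,c=grab(n,n);print(n,c)
E
```

```text
0.008 {'time_s': 0.0, 'joint_pos': array([-7.79579072e+01,  1.72139558e+01,  8.71787504e+01, -3.08151271e-03,
        7.56698487e+01, -3.81393340e+00]), 'qd': array([ 0.01799907,  0.04059632,  0.01056604,  0.00452104, -0.11040491,
       -0.14035892]), 'joint_efforts': array([ 4.66205471e-03, -5.31802726e+01, -3.52735984e+01,  7.09742121e-02,
        2.45187536e-02, -1.03048460e-04]), 'eef_pos': array([ 0.15022326, -0.52883621,  0.21291378]), 'tcp_rot': array([[-2.78742550e-04,  9.61947644e-01,  2.73233694e-01],
       [ 1.05689173e-03,  2.73233836e-01, -9.61947064e-01],
       [-9.99999403e-01,  2.06428545e-05, -1.09283641e-03]]), 'ft_force': array([ 0.12942052,  0.11951811, -0.45162437]), 'ft_torque': array([ 0.00661279, -0.02080599, -0.04367504]), 'finger_gap': 1.0012485021838398}
top {'mtx': array([[420.84967543,   0.        , 321.49653898],
       [  0.        , 420.84967543, 205.55774016],
       [  0.        ,   0.        ,   1.        ]]), 'position': array([ 0.40269721, -0.0063265 ,  1.02491574]), 'rotation': array([[ 0.0042669 ,  0.98223848, -0.18758829],
       [-0.99998034,  0.00332934, -0.00531274],
       [-0.00459384,  0.18760727,  0.98223338]])}
scene {'mtx': array([[436.98828513,   0.        , 323.98386203],
       [  0.        , 436.98828513, 203.41607115],
       [  0.        ,   0.        ,   1.        ]]), 'position': array([ 1.17704895, -0.21143861,  0.76726332]), 'rotation': array([[ 0.34608364, -0.69785746,  0.62707342],
       [ 0.93814614,  0.25000814, -0.23953652],
       [ 0.01038889,  0.67118618,  0.74121601]])}
```

View pics/top.png

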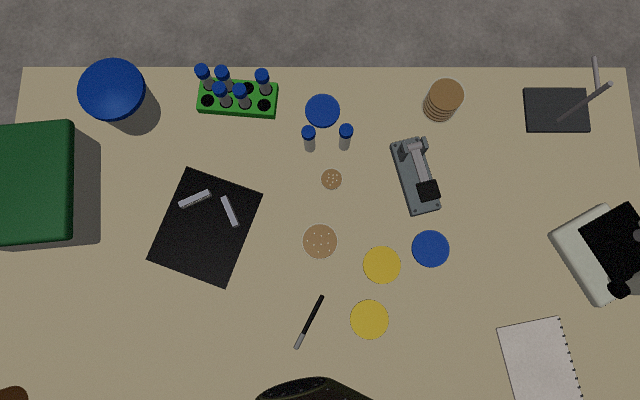

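View pics/scene.png

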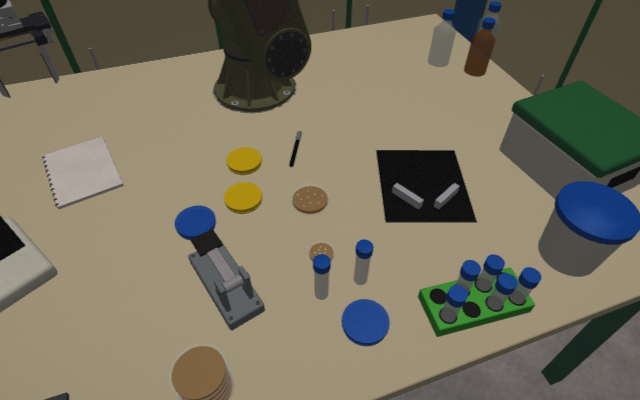

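The top view shows the large amber dish at (320,241), the small amber dish at (331,179) and an amber stack at (443,95). There are blue lids at (322,111) and (430,249), and yellow discs at (382,265) and (369,319). The V bars are at (194,198) and (230,211) on the mat, the lever pad is at (428,190) and the tubes are at (308,135) and (346,130). I choose (320,241) and will check it in a crop.

Run:
```python
from h import *
c=robot.get_calibration('top'); im=cv2.imread('pics/top.png')
a=cv2.resize(im[170:250,160:260],None,fx=4,fy=4,interpolation=cv2.INTER_CUBIC)
b=cv2.resize(im[120:220,380:480],None,fx=4,fy=4,interpolation=cv2.INTER_CUBIC)
d=cv2.resize(im[160:270,290:390],None,fx=3,fy=3,interpolation=cv2.INTER_CUBIC)
o=np.zeros((600,800,3),np.uint8);o[:320,:400]=a;o[:400,400:]=b;o[:][325:600,:300]=d[:275]
cv2.imwrite('pics/crop.png',o)
hsv=cv2.cvtColor(im,cv2.COLOR_BGR2HSV)
for n,(u,v),z in(('dish',(320,241),.018),('small',(331,179),.014)):
    r=28
    s=hsv[v-r:v+r,u-r:u+r]; print(n,s[r,r],s[2,2])
    m=((s[...,1]>(int(np.median(s[r-5:r+5,r-5:r+5,1]))+int(s[2,2,1]))//2)).astype(np.uint8)
    cs,_=cv2.findContours(cv2.morphologyEx(m,cv2.MORPH_CLOSE,np.ones((5,5))),0,1)
    k=max(cs,key=cv2.contourArea);e=cv2.fitEllipse(cv2.convexHull(k));uv=(e[0][0]+u-r,e[0][1]+v-r)
    print(e,uv,p2w(c,uv,z*.7))
for n,uv,z in(('tubeA',(308,132),.11),('tubeB',(346,130),.11),('pad',(428,190),.09),('bar1',(194,198),.024),('bar2',(230,211),.024),
 ('yel',(382,265),.01),('blue',(430,249),.01),('mat',(187,167),0),('mat',(263,194),0),('mat',(225,289),0),('mat',(147,260),0)): print(n,p2w(c,uv,z).round(3))
```

```text
dish [ 16 104 132] [ 20  52 151]
((27.46993064880371, 27.9645938873291), (33.781558990478516, 34.06440734863281), 161.6536102294922) (319.4699306488037, 240.9645938873291) [0.50913312 0.00366287 0.0126    ]
small [ 17 116 127] [ 21  53 150]
((27.965484619140625, 27.546222686767578), (19.677125930786133, 20.2923641204834), 102.4486312866211) (330.9654846191406, 178.54622268676758) [ 0.6650065  -0.02408323  0.0098    ]
tubeA [0.749 0.03  0.11 ]
tubeB [ 0.754 -0.057  0.11 ]
pad [ 0.618 -0.243  0.09 ]
bar1 [0.612 0.309 0.024]
bar2 [0.58  0.22  0.024]
yel [ 0.452 -0.146  0.01 ]
blue [ 0.491 -0.262  0.01 ]
mat [0.696 0.34  0.   ]
mat [0.627 0.145 0.   ]
mat [0.395 0.229 0.   ]
mat [0.463 0.422 0.   ]
```

View pics/crop.png

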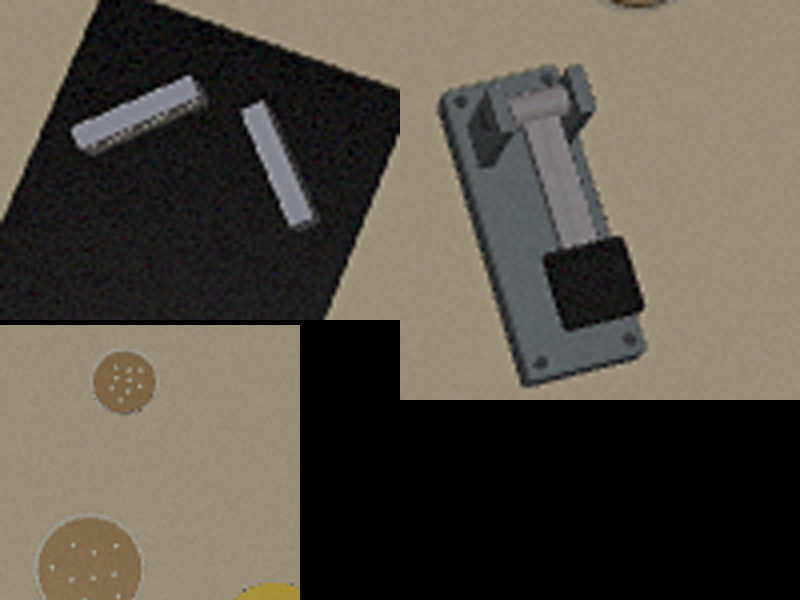

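The crop confirms the choice: amber disc with pale rim at (320,241) is the large one, about 90 mm. Next I work out the V, the lever and the push path.

Run:
```python
from h import *
c=robot.get_calibration('top'); im=cv2.imread('pics/top.png')
g=cv2.cvtColor(im,cv2.COLOR_BGR2GRAY)
m=np.zeros_like(g);m[175:240,172:245]=(g[175:240,172:245]>105)
cs,_=cv2.findContours(m,cv2.RETR_EXTERNAL,cv2.CHAIN_APPROX_NONE)
C=[]
for k in cs:
    if cv2.contourArea(k)<50: continue
    w=np.array([p2w(c,p[0],.024)[:2]*1000 for p in k],np.float32); r=cv2.minAreaRect(w);print(r, cv2.boxPoints(r).round(0).tolist()); C.append(np.array(r[0]))
C.sort(key=lambda p:-p[1]); c1,c2=C
D=(c1-c2)/66; xd=np.array([D[1],-D[0]]);xd/=np.linalg.norm(xd)
print('len',np.linalg.norm(D)*66,'exp 93.3'); n=(c1+c2)/2+5*np.sqrt(2)*xd
print('xd',xd,np.arctan2(xd[1],xd[0]),'nest',n,'P',n-100*xd)
# pad
s=im[170:215,405:450];mm=((s.max(2)<45)).astype(np.uint8)
cs,_=cv2.findContours(mm,0,1);k=max(cs,key=cv2.contourArea)
w=np.array([p2w(c,p[0]+[405,170],.09)[:2]*1000 for p in k],np.float32);print('pad',cv2.minAreaRect(w))
```

```text
((581.10205078125, 223.46067810058594), (78.14897155761719, 14.319838523864746), 25.333763122558594) [[543.0, 213.0], [549.0, 200.0], [619.0, 234.0], [613.0, 247.0]]
((611.1102294921875, 310.3210754394531), (17.50556182861328, 77.66590881347656), 25.119558334350586) [[587.0, 342.0], [620.0, 271.0], [636.0, 279.0], [603.0, 349.0]]
((667.2396240234375, 223.593017578125), (82.0947494506836, 25.989059448242188), 71.5077133178711) [[642.0, 189.0], [667.0, 181.0], [693.0, 258.0], [668.0, 267.0]]
((642.2615966796875, 354.11199951171875), (55.42942428588867, 22.12010383605957), 4.062893867492676) [[614.0, 363.0], [615.0, 341.0], [671.0, 345.0], [669.0, 367.0]]Traceback (most recent call last):
  File "<stdin>", line 10, in <module>
ValueError: too many values to unpack (expected 2)
```

Emit:
jog_arm([
  [[0,0,0],[-1,0,0],0.64],
  [[0,0,0],[-1,0,0],0.64],
  [[0,0,0],[-1,0,0],0.64],
  [[0,0,0],[-1,0,0],0.64],
  [[0,0,0],[-1,0,0],0.64],
  [[0,0,0],[-1,0,0],0.64],
  [[0,0,0],[-1,0,0],0.64],
  [[0,0,0],[-1,0,0],0.64],
  [[0,0,0],[-1,0,0],0.64],
  [[0,0,0],[-1,0,0],0.64],
  [[0,0,0],[-1,0,0],0.64],
  [[0,0,0],[-0.7,0,0],0.64],
])

```text
time_s: 1.3
eef_pos: [0.1502, -0.5289, 0.2131]
tcp_rot: [[-0.0, -0.114, 0.993], [0.001, 0.993, 0.114], [-1.0, 0.001, -0.0]]
ft_force: [0.9, -0.5, 0.3]
finger_gap: 0.645
```

Emit:
jog_arm([
  [[0,0.68,0.65],[0,0,0],0.64],
  [[0,0.68,0.65],[0,0,0],0.64],
  [[0,0.68,0.65],[0,0,0],0.64],
  [[0,0.68,0.65],[0,0,0],0.64],
  [[0,0.68,0.65],[0,0,0],0.64],
  [[0,0.68,0.65],[0,0,0],0.64],
  [[0,0.68,0.65],[0,0,0],0.64],
  [[0,0.68,0.65],[0,0,0],0.64],
  [[0,0.68,0.65],[0,0,0],0.64],
  [[0,0.68,0.65],[0,0,0],0.64],
  [[0,0.68,0.65],[0,0,0],0.64],
  [[0,0.68,0.65],[0,0,0],0.64],
  [[0,0.68,0.65],[0,0,0],0.64],
  [[0,0.68,0.65],[0,0,0],0.64],
  [[0,0.68,0.65],[0,0,0],0.64],
  [[0,0.68,0.65],[0,0,0],0.64],
])

```text
time_s: 2.9
eef_pos: [0.5166, -0.0493, 0.2132]
tcp_rot: [[-0.0, -0.11, 0.994], [0.0, 0.994, 0.11], [-1.0, 0.0, -0.0]]
ft_force: [0.6, -0.4, -0.2]
finger_gap: 0.639
```

Emit:
jog_arm([
  [[0,0,0],[0,0,0],0.64],
  [[0,0,0],[0,0,0],0.64],
])

```text
time_s: 3.1
eef_pos: [0.5158, -0.0504, 0.2129]
tcp_rot: [[-0.001, -0.111, 0.994], [0.0, 0.994, 0.111], [-1.0, 0.0, -0.001]]
ft_force: [-0.7, 0.2, -1.1]
finger_gap: 0.639
```

Emit:
jog_arm([
  [[1,0,0],[0,0,0],0.64],
  [[1,0,0],[0,0,0],0.64],
  [[1,0,0],[0,0,0],0.64],
  [[1,0,0],[0,0,0],0.64],
  [[0.5,0,0],[0,0,0],0.64],
  [[0.5,0,0],[0,0,0],0.64],
  [[0,0,0],[0,0,0],0.64],
])

```text
time_s: 3.8
eef_pos: [0.5141, -0.0516, 0.0114]
tcp_rot: [[-0.004, -0.109, 0.994], [0.001, 0.994, 0.109], [-1.0, 0.001, -0.004]]
ft_force: [0.2, -0.8, 0.2]
finger_gap: 0.641
```

Emit:
jog_arm([
  [[0,0.15,0],[0,0,0],0.64],
  [[0,0.15,0],[0,0,0],0.64],
  [[0,0.2,0],[0,0,0],0.64],
  [[0,0.25,0],[0,0,0],0.64],
  [[0,0.25,0],[0,0,0],0.64],
  [[0,0.25,0],[0,0,0],0.64],
  [[0,0.25,0],[0,0,0],0.64],
  [[0,0.25,0],[0,0,0],0.64],
  [[0,0.25,0],[0,0,0],0.64],
  [[0,0.25,0],[0,0,0],0.64],
  [[0,0.25,0],[0,0,0],0.64],
  [[0,0.25,0],[0,0,0],0.64],
  [[0,0.25,0],[0,0,0],0.64],
  [[0,0.1,0],[0,0,0],0.64],
])

```text
time_s: 5.2
eef_pos: [0.5022, 0.0735, 0.0134]
tcp_rot: [[-0.0, -0.11, 0.994], [0.0, 0.994, 0.11], [-1.0, 0.0, -0.0]]
ft_force: [-0.6, -3.7, 1.9]
finger_gap: 0.638
```

Run:
```python
from h import *
im,c=grab('top','t2')
```

```text
(no output)
```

View pics/t2.png

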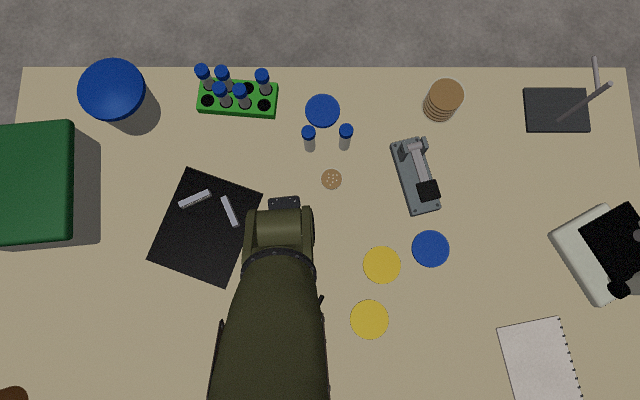

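The arm hides the dish in the top view, so I check from the scene camera.

Run:
```python
from h import *
im,c=grab('scene','s2')
cv2.imwrite('pics/s2c.png',cv2.resize(im[100:300,220:500,::-1],None,fx=2.5,fy=2.5,interpolation=cv2.INTER_CUBIC))
a=np.arange(0,6.29,.4)
print([w2p(c,[.4975+.045*np.cos(t),.1155+.045*np.sin(t),.018]).round(0).tolist() for t in(0,1.57,3.14,4.71)])
```

```text
[[358.0, 194.0], [367.0, 177.0], [343.0, 169.0], [333.0, 186.0]]
```

View pics/s2c.png

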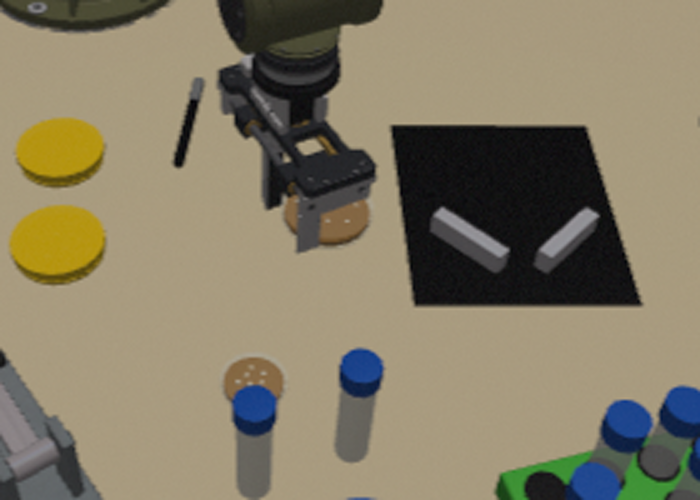

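Emit:
jog_arm([
  [[0,0.15,0],[0,0,0],0.64],
  [[0,0.2,0],[0,0,0],0.64],
  [[0,0.25,0],[0,0,0],0.64],
  [[0,0.25,0],[0,0,0],0.64],
  [[0,0.25,0],[0,0,0],0.64],
  [[0,0.25,0],[0,0,0],0.64],
  [[0,0.25,0],[0,0,0],0.64],
  [[0,0.25,0],[0,0,0],0.64],
  [[0,0.25,0],[0,0,0],0.64],
  [[0,0.25,0],[0,0,0],0.64],
])

```text
time_s: 6.3
eef_pos: [0.492, 0.1667, 0.0135]
tcp_rot: [[0.0, -0.11, 0.994], [-0.0, 0.994, 0.11], [-1.0, -0.0, -0.0]]
ft_force: [0.1, -0.6, 0.3]
finger_gap: 0.643
```

Emit:
jog_arm([
  [[0,0.25,0],[0,0,0],0.64],
  [[0,0.25,0],[0,0,0],0.64],
  [[0,0.25,0],[0,0,0],0.64],
  [[0,0.25,0],[0,0,0],0.64],
  [[0,0.25,0],[0,0,0],0.64],
  [[0,0.25,0],[0,0,0],0.64],
  [[0,0.25,0],[0,0,0],0.64],
  [[0,0.25,0],[0,0,0],0.64],
  [[0,0.25,0],[0,0,0],0.64],
  [[0,0.15,0],[0,0,0],0.64],
  [[0,0.1,0],[0,0,0],0.64],
  [[0,-0.3,0],[0,0,0],0.64],
  [[0,-0.3,0],[0,0,0],0.64],
  [[-0.5,0,0],[0,0,0],0.64],
  [[-1,0,0],[0,0,0],0.64],
  [[-1,0,0],[0,0,0],0.64],
  [[-1,0,0],[0,0,0],0.64],
])

```text
time_s: 8.0
eef_pos: [0.4837, 0.2398, 0.155]
tcp_rot: [[-0.0, -0.108, 0.994], [-0.0, 0.994, 0.108], [-1.0, -0.0, -0.0]]
ft_force: [0.6, 0.4, 0.2]
finger_gap: 0.639
```

Run:
```python
from h import *
im,c=grab('scene','s3')
im2,c2=grab('top','t3')
a=im[80:230,320:520,::-1];b=im2[150:340,120:320,::-1]
o=np.zeros((475,800,3),np.uint8);o[:300,:400]=cv2.resize(a,None,fx=2,fy=2);o[:380,400:]=cv2.resize(b,None,fx=2,fy=2)
cv2.imwrite('pics/s3c.png',o)
```

```text
(no output)
```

View pics/s3c.png

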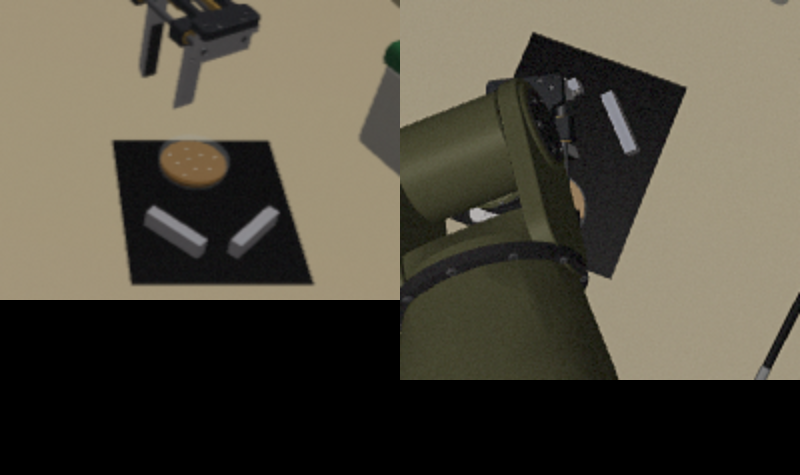

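The dish is on the mat at scene px (417,161), in front of the V mouth. I measure it and the bars in this camera.

Run:
```python
from h import *
c=robot.get_calibration('scene'); im=cv2.imread('pics/s3.png')
h=cv2.cvtColor(im,cv2.COLOR_BGR2HSV);g=im.max(2)
m=np.zeros_like(g);m[145:175,390:445]=(h[145:175,390:445,1]>75)&(g[145:175,390:445]>60)
k=max(cv2.findContours(m,0,1)[0],key=cv2.contourArea);e=cv2.fitEllipse(cv2.convexHull(k));print(e,p2w(c,e[0],.012)*1000)
top=np.zeros_like(g);g2=cv2.cvtColor(im,cv2.COLOR_BGR2GRAY);top[180:210,388:465]=(g2[180:210,388:465]>135)
C=[]
for k in cv2.findContours(top,0,1)[0]:
    if cv2.contourArea(k)>30:
        r=cv2.minAreaRect(np.array([p2w(c,p[0],.024)[:2]*1000 for p in k],np.float32));print(r);C.append(np.array(r[0]))
C=sorted(C,key=lambda p:-p[1])[:2];d=C[0]-C[1];x=np.array([d[1],-d[0]]);x/=np.hypot(*x);print(np.hypot(*d),x,(C[0]+C[1])/2-28.3*x)
```

```text
((416.2354736328125, 161.11033630371094), (21.9890079498291, 33.70315933227539), 99.29959869384766) [480.57851108 305.99537653  12.        ]
((613.248291015625, 314.7282409667969), (11.502456665039062, 74.24507904052734), 25.238540649414062)
((581.8453979492188, 226.70616149902344), (73.71603393554688, 10.756488800048828), 25.249921798706055)
93.45602263509382 [ 0.94185561 -0.33601786] [570.89233064 280.22650677]
```

Emit:
jog_arm([
  [[0,0,0],[-1,0,0],0.64],
  [[0,0,0],[-1,0,0],0.64],
  [[0,0,0],[-1,0,0],0.64],
  [[0,0,0],[-1,0,0],0.64],
  [[0,0,0],[-1,0,0],0.64],
  [[0,0,0],[-1,0,0],0.64],
  [[0,0,0],[-1,0,0],0.64],
  [[0,0,0],[-1,0,0],0.64],
  [[0,0,0],[-1,0,0],0.64],
  [[0,0,0],[-0.7,0,0],0.64],
  [[0,0.5,0.39],[0,0,0],0.64],
  [[0,0.5,0.39],[0,0,0],0.64],
  [[0,0.5,0.39],[0,0,0],0.64],
  [[0,0.5,0.39],[0,0,0],0.64],
  [[0,0,0],[0,0,0],0.64],
  [[0,0,0],[0,0,0],0.64],
])

```text
time_s: 9.7
eef_pos: [0.4256, 0.3236, 0.1528]
tcp_rot: [[-0.001, -0.956, 0.292], [-0.001, 0.292, 0.956], [-1.0, 0.0, -0.001]]
ft_force: [-0.3, 0.2, -0.4]
finger_gap: 0.641
```

Emit:
jog_arm([
  [[1,0,0],[0,0,0],0.64],
  [[1,0,0],[0,0,0],0.64],
  [[1,0,0],[0,0,0],0.64],
  [[0.3,0,0],[0,0,0],0.64],
  [[0.2,0,0],[0,0,0],0.64],
  [[0,-0.15,0],[0,0,0],0.64],
  [[0,-0.15,0],[0,0,0],0.64],
  [[0,-0.2,0],[0,0,0],0.64],
  [[0,-0.2,0],[0,0,0],0.64],
  [[0,-0.2,0],[0,0,0],0.64],
  [[0,-0.2,0],[0,0,0],0.64],
  [[0,-0.2,0],[0,0,0],0.64],
  [[0,-0.2,0],[0,0,0],0.64],
  [[0,-0.2,0],[0,0,0],0.64],
  [[0,-0.2,0],[0,0,0],0.64],
  [[0,-0.2,0],[0,0,0],0.64],
  [[0,-0.15,0],[0,0,0],0.64],
  [[0,-0.1,0],[0,0,0],0.64],
  [[0,-0.1,0],[0,0,0],0.64],
  [[0,0,0],[0,0,0],0.64],
])

```text
time_s: 11.7
eef_pos: [0.5196, 0.2956, 0.0134]
tcp_rot: [[0.0, -0.956, 0.293], [-0.0, 0.293, 0.956], [-1.0, -0.0, 0.0]]
ft_force: [-0.1, -0.4, 0.4]
finger_gap: 0.644
```

Emit:
jog_arm([
  [[0,-0.05,0],[0,0,0],0.64],
  [[0,-0.05,0],[0,0,0],0.64],
])

```text
time_s: 11.9
eef_pos: [0.523, 0.2946, 0.0133]
tcp_rot: [[-0.0, -0.956, 0.292], [-0.0, 0.292, 0.956], [-1.0, 0.0, -0.0]]
ft_force: [-0.4, 1.0, -0.6]
finger_gap: 0.639
```

Emit:
jog_arm([
  [[0,-0.05,0],[0,0,0],0.64],
  [[0,-0.05,0],[0,0,0],0.64],
])

```text
time_s: 12.1
eef_pos: [0.527, 0.2934, 0.0134]
tcp_rot: [[0.0, -0.956, 0.292], [-0.0, 0.292, 0.956], [-1.0, -0.0, -0.0]]
ft_force: [-0.3, 0.8, -0.1]
finger_gap: 0.641
```

Emit:
jog_arm([
  [[0,-0.05,0],[0,0,0],0.64],
])

```text
time_s: 12.2
eef_pos: [0.5289, 0.2928, 0.0134]
tcp_rot: [[-0.0, -0.956, 0.292], [-0.0, 0.292, 0.956], [-1.0, -0.0, -0.0]]
ft_force: [0.5, -0.1, -0.3]
finger_gap: 0.638
```

Emit:
jog_arm([
  [[0,-0.03,0],[0,0,0],0.64],
])

```text
time_s: 12.3
eef_pos: [0.5301, 0.2925, 0.0134]
tcp_rot: [[0.0, -0.956, 0.293], [0.0, 0.293, 0.956], [-1.0, -0.0, 0.0]]
ft_force: [0.3, 0.1, -1.0]
finger_gap: 0.639
```

Run:
```python
from h import *
im,c=grab('scene','s4')
cv2.imwrite('pics/s4c.png',cv2.resize(im[120:240,360:500,::-1],None,fx=5,fy=5,interpolation=cv2.INTER_CUBIC))
```

```text
(no output)
```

View pics/s4c.png

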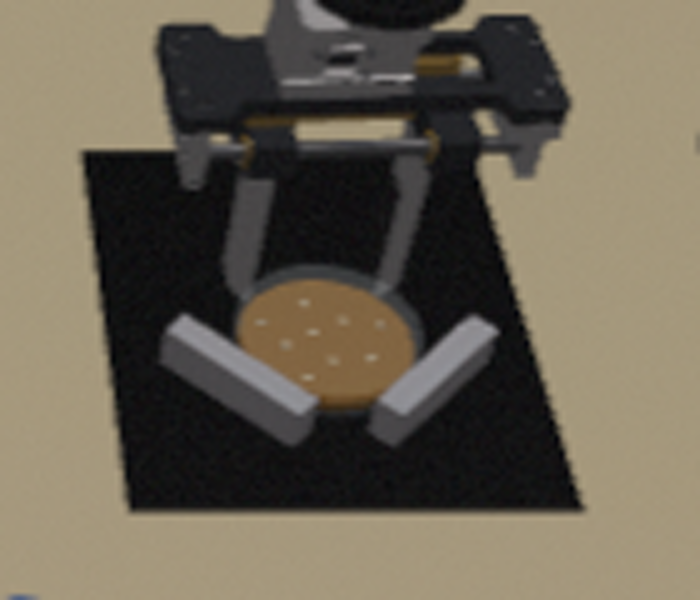

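The dish (crop centre about (326,342)) is at or almost against both bars, with the two fingers behind it. No contact force yet, so I go on in 1 to 2 mm steps.

Emit:
jog_arm([
  [[0,-0.04,0],[0,0,0],0.64],
  [[0,0,0],[0,0,0],0.64],
])

```text
time_s: 12.55
eef_pos: [0.5308, 0.2921, 0.0133]
tcp_rot: [[-0.002, -0.956, 0.292], [-0.0, 0.292, 0.956], [-1.0, 0.002, -0.001]]
ft_force: [-5.2, -0.1, 1.7]
finger_gap: 0.644
```

Emit:
jog_arm([
  [[0,-0.04,0],[0,0,0],0.64],
  [[0,0,0],[0,0,0],0.64],
])

```text
time_s: 12.75
eef_pos: [0.5312, 0.2919, 0.0132]
tcp_rot: [[-0.004, -0.956, 0.292], [-0.0, 0.292, 0.956], [-1.0, 0.004, -0.002]]
ft_force: [-13.9, 1.5, 5.5]
finger_gap: 0.643
```

Force is 14 N against the bars, and the dish centre inferred from the fingers is about (571,280) against the measured nest of (570,279). I back off, lift and recheck.

Emit:
jog_arm([
  [[0,0.1,0],[0,0,0],0.64],
  [[0,0.3,0],[0,0,0],0.64],
  [[0,0.4,0],[0,0,0],0.64],
  [[-0.5,0,0],[0,0,0],0.64],
  [[-1,0,0],[0,0,0],0.4],
  [[-1,0,0],[0,0,0],0.2],
  [[-1,0,0],[0,0,0],0],
  [[-1,0,0],[0,0,0],0],
  [[-0.5,0,0],[0,0,0],0],
])

```text
time_s: 13.65
eef_pos: [0.5025, 0.3015, 0.2173]
tcp_rot: [[0.004, -0.956, 0.292], [0.002, 0.292, 0.956], [-1.0, -0.004, 0.003]]
ft_force: [1.0, 0.1, -0.4]
finger_gap: 0.251
```

Run:
```python
from h import *
im,c=grab('scene','s5')
cv2.imwrite('pics/s5c.png',cv2.resize(im[130:230,360:480,::-1],None,fx=6,fy=6,interpolation=cv2.INTER_CUBIC))
im=im[:,:,::-1].copy();h=cv2.cvtColor(im,cv2.COLOR_BGR2HSV);g=im.max(2)
m=np.zeros_like(g);s=(slice(165,215),slice(400,450));m[s]=(h[s][...,1]>75)&(g[s]>60)
k=max(cv2.findContours(m,0,1)[0],key=cv2.contourArea);e=cv2.fitEllipse(cv2.convexHull(k));print(e,p2w(c,e[0],.012)*1000)
# pad in scene and top(first pic)
im0=cv2.imread('pics/scene.png');ct=robot.get_calibration('top');it=cv2.imread('pics/top.png')
for nm,q,cc,(u0,u1,v0,v1) in(('scene',im0,c,(180,235,225,260)),('top',it,ct,(405,450,172,215))):
    s=q[v0:v1,u0:u1];mm=(s.max(2)<50).astype(np.uint8)
    k=max(cv2.findContours(mm,0,1)[0],key=cv2.contourArea)
    w=np.array([p2w(cc,p[0]+[u0,v0],.09)[:2]*1000 for p in k],np.float32);print(nm,cv2.minAreaRect(w))
```

```text
((424.7870178222656, 187.9390411376953), (23.92547035217285, 35.59062957763672), 104.08067321777344) [572.92490564 279.50248349  12.        ]
scene ((621.2587280273438, -241.57183837890625), (48.45948791503906, 46.32721710205078), 14.5140380859375)
top ((617.3927612304688, -243.02027893066406), (46.83058547973633, 47.49436950683594), 13.743570327758789)
```

View pics/s5c.png

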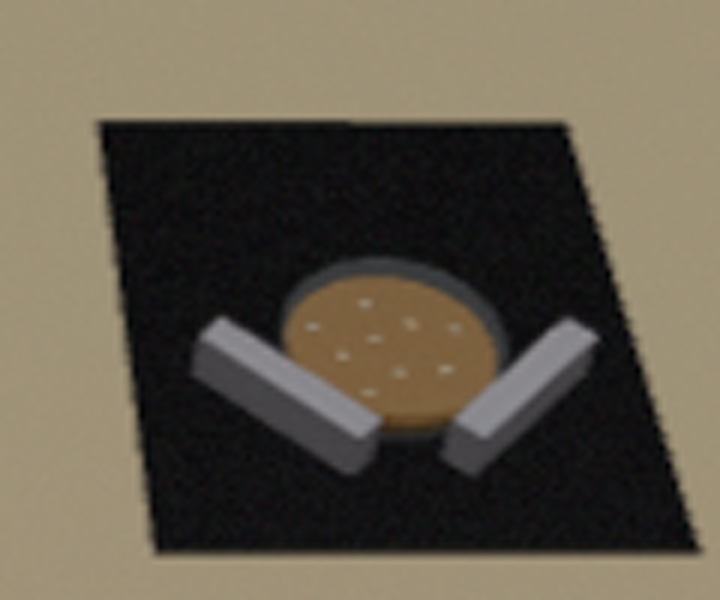

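The dish (crop (391,350)) sits between both bars, which hide its front rim on each side. Next I go to the lever, aiming so that the fingertip edge nearest the hinge lands on the pad centre.

Emit:
jog_arm([
  [[0,0,0],[-1,0,0],0],
  [[0,0,0],[-1,0,0],0],
  [[0,0,0],[-1,0,0],0],
  [[0,0,0],[-1,0,0],0],
  [[0,0,0],[-0.5,0,0],0],
])

```text
time_s: 14.2
eef_pos: [0.5018, 0.301, 0.2127]
tcp_rot: [[-0.0, -0.969, -0.245], [-0.0, -0.245, 0.969], [-1.0, 0.0, -0.0]]
ft_force: [0.4, -0.1, -0.9]
finger_gap: 0.008
```

Emit:
jog_arm([
  [[0,0.04,-0.87],[0,0,0],0],
  [[0,0.04,-0.87],[0,0,0],0],
  [[0,0.04,-0.87],[0,0,0],0],
  [[0,0.04,-0.87],[0,0,0],0],
  [[0,0.04,-0.87],[0,0,0],0],
  [[0,0.04,-0.87],[0,0,0],0],
  [[0,0.04,-0.87],[0,0,0],0],
  [[0,0.04,-0.87],[0,0,0],0],
  [[0,0.04,-0.87],[0,0,0],0],
  [[0,0.04,-0.87],[0,0,0],0],
  [[0,0.04,-0.87],[0,0,0],0],
  [[0,0.04,-0.87],[0,0,0],0],
  [[0,0.04,-0.87],[0,0,0],0],
  [[0,0.04,-0.87],[0,0,0],0],
  [[0,0.04,-0.87],[0,0,0],0],
  [[0,0.04,-0.87],[0,0,0],0],
  [[0,0,0],[0,0,0],0],
  [[0,0,0],[0,0,0],0],
])

```text
time_s: 16.0
eef_pos: [0.6113, -0.2456, 0.2124]
tcp_rot: [[-0.001, -0.971, -0.24], [0.001, -0.24, 0.971], [-1.0, 0.001, 0.001]]
ft_force: [-0.5, 0.6, -0.4]
finger_gap: 0.004
```

Run:
```python
from h import *
print(robot.observe()['joint_pos'].round(1))
im,c=grab('top','t6')
im=im[:,:,::-1].copy();h=cv2.cvtColor(im,cv2.COLOR_BGR2HSV);g=im.max(2)
m=np.zeros_like(g);s=(slice(185,250),slice(170,250));m[s]=(h[s][...,1]>75)&(g[s]>60)
k=max(cv2.findContours(m,0,1)[0],key=cv2.contourArea);e=cv2.fitEllipse(cv2.convexHull(k));print(e,p2w(c,e[0],.012)*1000)
o=np.zeros((560,800,3),np.uint8);o[:480,:400]=cv2.resize(im[170:290,160:260],(400,480),interpolation=2);o[:480,400:]=cv2.resize(im[110:230,370:470],(400,480),interpolation=2)
cv2.imwrite('pics/t6c.png',o)
```

```text
[ -25.1   31.5   67.1    0.    81.4 -129. ]
((207.8100128173828, 215.92152404785156), (32.842247009277344, 34.43876647949219), 62.622737884521484) [569.43893951 276.66267847  12.        ]
```

View pics/t6c.png

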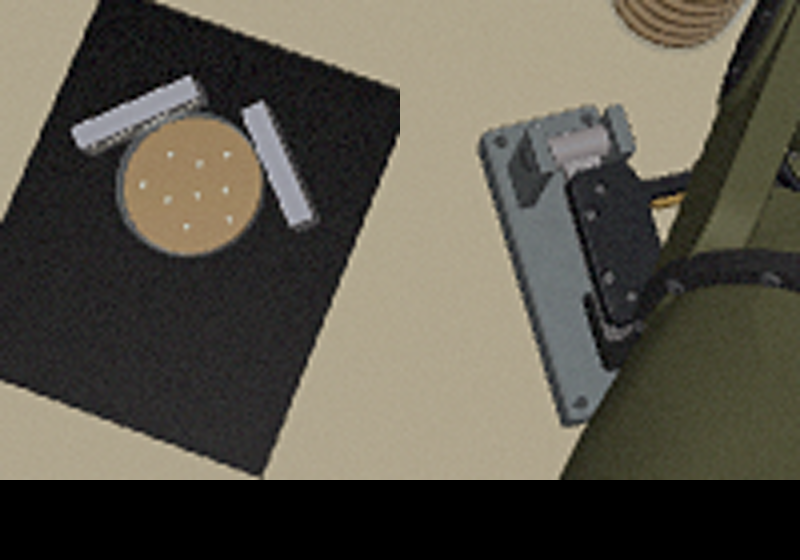

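Top view puts the dish at (569,277) against its own nest estimate of (569,276), touching both bars. Now I descend on the pad.

Emit:
jog_arm([
  [[1,0,0],[0,0,0],0],
  [[1,0,0],[0,0,0],0],
  [[0.5,0,0],[0,0,0],0],
  [[0.2,0,0],[0,0,0],0],
  [[0,0,0],[0,0,0],0],
  [[0,0,0],[0,0,0],0],
])

```text
time_s: 16.65
eef_pos: [0.6122, -0.2454, 0.1071]
tcp_rot: [[0.002, -0.97, -0.241], [-0.001, -0.241, 0.97], [-1.0, -0.002, -0.001]]
ft_force: [-0.5, -0.0, 0.8]
finger_gap: 0.007
```

Emit:
jog_arm([
  [[0.05,0,0],[0,0,0],0],
  [[0.05,0,0],[0,0,0],0],
  [[0,0,0],[0,0,0],0],
])

```text
time_s: 16.95
eef_pos: [0.6116, -0.2456, 0.1016]
tcp_rot: [[0.0, -0.971, -0.241], [-0.0, -0.241, 0.971], [-1.0, -0.0, -0.0]]
ft_force: [0.2, 0.1, -0.4]
finger_gap: 0.004
```

Emit:
jog_arm([
  [[0.05,0,0],[0,0,0],0],
  [[0,0,0],[0,0,0],0],
])

```text
time_s: 17.15
eef_pos: [0.6115, -0.2456, 0.0992]
tcp_rot: [[-0.0, -0.971, -0.241], [0.0, -0.241, 0.971], [-1.0, 0.0, 0.0]]
ft_force: [-0.1, 0.3, -0.4]
finger_gap: 0.006
```

Emit:
jog_arm([
  [[0.05,0,0],[0,0,0],0],
  [[0,0,0],[0,0,0],0],
])

```text
time_s: 17.35
eef_pos: [0.6117, -0.2457, 0.0975]
tcp_rot: [[0.0, -0.971, -0.241], [-0.0, -0.241, 0.971], [-1.0, -0.0, -0.0]]
ft_force: [-0.6, 1.1, 2.5]
finger_gap: 0.002
```

Emit:
jog_arm([
  [[0.1,0,0],[0,0,0],0],
  [[0.1,0,0],[0,0,0],0],
  [[0.1,0,0],[0,0,0],0],
  [[0.1,0,0],[0,0,0],0],
  [[0,0,0],[0,0,0],0],
  [[0,0,0],[0,0,0],0],
])

```text
time_s: 17.95
eef_pos: [0.6119, -0.2457, 0.0816]
tcp_rot: [[0.001, -0.971, -0.241], [-0.0, -0.241, 0.971], [-1.0, -0.001, -0.0]]
ft_force: [-0.9, -0.1, 6.7]
finger_gap: 0.003
```

Emit:
jog_arm([
  [[0.04,0,0],[0,0,0],0],
  [[0,0,0],[0,0,0],0],
  [[0,0,0],[0,0,0],0],
])

```text
time_s: 18.25
eef_pos: [0.6119, -0.2457, 0.0801]
tcp_rot: [[0.001, -0.971, -0.241], [-0.0, -0.241, 0.971], [-1.0, -0.001, -0.001]]
ft_force: [-1.3, -0.8, 6.4]
finger_gap: 0.004
```

Emit:
jog_arm([
  [[0.04,0,0],[0,0,0],0],
  [[0,0,0],[0,0,0],0],
  [[0,0,0],[0,0,0],0],
  [[0,0,0],[0,0,0],0],
])

```text
time_s: 18.65
eef_pos: [0.612, -0.2457, 0.0786]
tcp_rot: [[0.001, -0.971, -0.241], [-0.0, -0.241, 0.971], [-1.0, -0.001, -0.001]]
ft_force: [-0.2, -0.3, 7.0]
finger_gap: 0.006
```

Run:
```python
from h import *
im,c=grab('scene','s7')
f=[]
for i in range(8): robot.grab_frame('scene'); o=robot.observe(); f.append(o['ft_force'])
print(np.mean(f,0),o['eef_pos'])
# compare pad end side profile prediction: pad centre & near/far edges for angles
l=np.array([.970,.243]);n=np.array([-.243,.970]);P=np.array([.6193,-.2423]);H=P+.11*l
cv2.imwrite('pics/s7c.png',cv2.resize(im[195:325,150:290,::-1],None,fx=5,fy=4.5,interpolation=cv2.INTER_CUBIC))
for a in(0,.12,.18,.24):
    out=[]
    for d in(.133,.087):
        for s in(-.024,.024):
            xy=H-l*d*np.cos(a)+n*s; q=w2p(c,[*xy,.09-d*np.sin(a)]); out.append([int((q[0]-150)*5),int((q[1]-195)*4.5)])
    print(a,out)
```

```text
[-0.58863396  0.04354117  6.90625046] [ 0.61201339 -0.24572038  0.07861976]
0 [[195, 197], [309, 149], [243, 270], [360, 218]]
0.12 [[204, 221], [317, 172], [249, 285], [365, 234]]
0.18 [[210, 233], [322, 185], [253, 293], [368, 242]]
0.24 [[216, 246], [327, 198], [256, 302], [371, 251]]
```

View pics/s7c.png

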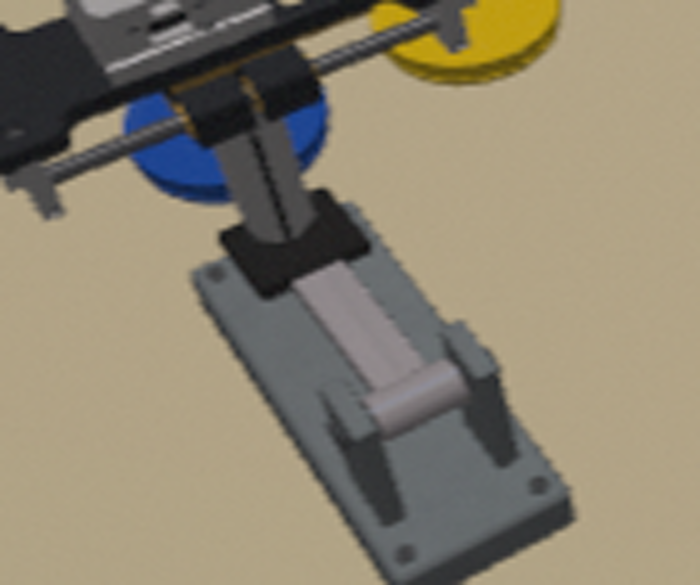

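The pad corners at (220,238), (325,190) and (370,243) match the 0.18 rad prediction, and the force is steady at 6.9 N. I hand in while holding.

Run:
```python
from h import *
o=robot.observe();print(o['time_s'],o['eef_pos'],o['ft_force']);print(robot.close_job())
```

```text
19.1 [ 0.61201339 -0.24572038  0.07861976] [-1.08049568  0.70904837  7.00629895]
the job is handed in; nothing more can be done
None
```

I slid the large amber dish along the bench with two half-open fingers, first onto the mat and then along the V until it pressed on the bars with about 14 N. I then pressed the lamp lever half-way with the fingers shut and handed the job in at 19.1 s, still holding it.

- **Dish:** after I let go, the top camera put it at (569, 277) mm, against a nest measured at (569, 276) mm in the same camera. The scene camera gave (573, 280) against (571, 280) mm. So it sits home to within about 2 mm.
- **Lever:** the fingertips were about 19 to 20 mm below the point of first contact. The upward force was a steady 6.9 to 7.0 N, and the pad's corners in the picture matched the 0.18 rad prediction. The flash was never approached.
- **Small dish and tubes:** no move went near them. I did not measure them again at the end.

No check failed. The two cameras differ by about 3 to 4 mm on absolute position, roughly their calibration error.

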